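# Free the jammed liner cup from its tilted holder

### The job

The metal liner cup is stuck in the tilted holder. Flip the holder's small pawl right back, off the cup's ear, then take the cup by its rim, twist it counter-clockwise (seen looking into its mouth) to bring its ears out from under the hooks, pull it out along its tilted axis, and stand it upright in the shallow steel tray. Leave the loose parts lying around where they are.

Things in the scene. Friction and masses are not known exactly. Their poses are not given: they have to be found in the camera images.
- socket: Dark round socket of the fixed tilted holder. Origin: centre of its mouth, 150 mm above the worktop. z points out of the mouth, leaning 0.48 rad from vertical, mostly to the robot's right; y is level, roughly toward the robot; -x points the way it leans. A flat collar of radius 66 mm surrounds the mouth at z = 0; grey neck and base below. Nothing of the holder but its pawl moves.
- hook_near (a point): Top of the hook on the robot's side, at socket y = +56 mm, z = 16.5 mm (x = 0); its twin is at y = -56 mm. The hooks stand on the collar, 28 mm wide, reaching from 48 to 65 mm from the axis; each roofs over one ear of the cup, open on the counter-clockwise side (seen looking into the mouth), shut on the other.
- liner: Loose aluminium liner cup, 90 mm high, about 0.3 kg, wall 8 mm thick. Origin: centre of its underside; z up through its mouth. Starts nested in the socket, axes parallel, underside 52 mm below the socket's mouth, so 38 mm stands proud. Turned counter-clockwise (+z) by 0.45 to 1 rad it is clear of the hooks and draws out along the socket's z; spring plungers drag on it for the first 20 mm.
- liner_rim (a point): Centre of the cup's open mouth, 90 mm above its underside. The upper 40 mm of the cup is a straight cylinder, 90 mm outer and 74 mm inner diameter (below, the outside tapers to 72 mm at the bottom; inner floor 40 mm below the rim). Too wide to grip across: pinch the 8 mm wall, one finger inside and one outside, away from ears and pawl.
- liner_ear (a point): Outer end of the cup's ear on the robot's side, at its y = +57 mm; its twin is at y = -57 mm. Ears are 18 mm wide, 7 mm thick, 54 to 61 mm above the cup's underside. At the start each sits under a hook with about 2 mm of play up and round.
- pawl (a joint): Angle of the small steel pawl, rad. Near 0: engaged, its nose stands behind the ear on the robot's side (socket x = -12, y = +53 mm) and stops the cup turning counter-clockwise. It swings counter-clockwise (positive about the socket's z) to a stop at 1.4; above 0.7 it is well clear. Stiff hinge: stays where it is left, about 0.7 N at its pin moves it.
- pawl_pin (a point): Top of the pawl's upright thumb pin: steel, 10 mm in diameter, parallel to the socket's z, free from socket z = 8.5 to 40.5 mm, 40 mm from the hinge axis. At joint value q it is at socket x = -48 - 40 sin q, y = 56 + 40 cos q mm. Push it toward the socket's -x (about to the robot's right) to flip the pawl back.
- pawl_pivot (a point): Top of the pawl's hinge boss, at socket x = -48, y = +56, z = 9.5 mm. The hinge axis is parallel to the socket's z.
- tray: The shallow fixed square steel tray, 160 x 160 mm, walls 4 mm thick and 16 mm high; its floor is 4 mm above the worktop. Origin: centre of its underside.
- bush: Loose bystander: dark steel bush, upright cylinder 34 mm in diameter, 74 mm high. Origin: centre of its underside.
- coupling: Loose bystander: dark steel coupling sleeve with teeth on top, upright, 36 mm in diameter, 76 mm high. Origin: centre of its underside.
- loupe: Loose bystander: black eye loupe, 36 mm in diameter, 34 mm high. Origin: centre of its underside.
- flange_ring: Loose bystander: flanged steel ring, 92 mm in diameter, 31 mm high. Origin: centre of its underside.
- plug_gauge: Loose bystander: plug gauge lying flat, 102 mm long, 20 mm wide. Origin: centre of its underside.
- ring_gauge: Loose bystander: small plain steel ring gauge lying flat, 40 mm in diameter, 11 mm high. Origin: centre of its underside.

How it is judged:
By the outcome, as a careful person would: the job done as asked, in the order asked, and still so for the second after the job is handed in, with the robot touching nothing.
It also fails if it takes over 54 s, if anything falls off the work surface, if the arm or the gripper's body presses on something with over 40 N, if the wrist force passes 120 N, or if a joint passes its speed limit or range.

### The arm

A 7-joint arm with a two-finger parallel gripper is mounted at the origin on a cart in front of the work surface, level with it; the furniture and walls round the work are solid. World frame = base frame: x ahead of the robot, y to its left, z up, the work surface at z = 0. Lengths are in mm, angles in rad, forces in N, time in s.
With the tool pointing down it reaches from about 400 to 875 mm from the base axis. Payload 4.4 kg.
Tool frame: the origin (TCP) lies midway between the tips of the shut fingers; the grasp point (between the pads) lies 19 mm behind it (ctrl.grip_point_offset is the distance from the TCP to the grasp point, in mm); z points along the fingers, y is the line along which they close (so a half turn about z gives the same grasp; the last joint's range is limited). The gripper opens to 85 mm and grips with 20 to 120 N. Pads are 22 mm wide; open, the fingers measure 114 mm over their backs; the gripper's body (76 mm by 85 mm) begins 54 mm behind the grasp point. The pads swing forward as they close: fully open they stand 13 mm farther back than shut.
Start: joints at [-1.223, 0.628, 0.038, 1.517, -0.027, 0.996, -0.02], TCP at [261.338, 595.164, 231.313] pointing down, gripper open.
Joint ranges: [-3.06, 3.06], [-0.37, 2.12], [-1.25, 1.32], [0.18, 2.47], [-1.1, 4.24], [0.23, 1.98], [-2.94, 2.94]. Speed limits (rad/s): [2.57, 2.57, 3.14, 3.14, 3.14, 3.14, 3.14].

### API

Orientations are given as [roll, pitch, yaw] about the fixed x, y, z axes, in that order (R = Rz(yaw) Ry(pitch) Rx(roll)).
In Python, from cell import ctrl, eyes, workorder gives the robot as it stands (ctrl), with the cameras (eyes) and the job (workorder).
- The arm moves only by the shell command python3 nudge.py 'ROWS'. ROWS is a JSON list of rows, 1 to 12 of them, each of 7 numbers: dx, dy, dz in mm, then a rotation vector rx, ry, rz in rad, then the finger opening in mm; each row shifts and turns the commanded pose from where the row before left it, along the tool's axes as they then stand; what a row does not reach is not made up. A row lasts 1/10 s, in which the tool goes at most 50 mm and 0.15 rad, less where a joint would pass 70% of its speed; a pose out of reach is approached as far as the arm can. The fingers move at their own pace and stop on an object; the grip force is fixed at half the most. Time passes only in rows, so rows that do not move let the fingers close. It prints the time, the measured TCP pose, the force, the opening and the grip force at its end.
- ctrl.read_state(): the state, without advancing time (a new reading comes with each control period).
- eyes.get_image(name): name is "scene" or "side" or "wrist"; returns the picture (384x512x3 uint8, blue, green, red); there is no depth.
- eyes.calibration(name): a dict with "fx", "fy", "cx", "cy" (pixels), "rvec" (rotation vector, rad) and "tvec" (3), from world to camera coordinates, as OpenCV has them; the wrist camera has in their place "hand_eye" (4x4, takes a point from camera to tool coordinates, whose origin is the TCP and whose axes are the flange's). Camera axes: x right, y down, z forward; pixel columns grow to the right and rows downward; lengths in mm; the calibration is good to about 2 mm. A picture is of the moment at which its call begins: read the wrist's pose just before it. calibration takes no time and is no camera call.
- workorder.finish_job(): hands the job in; it is judged then, once.
The state is a dict: "clock": time; "qpos": joint angles; "qd": joint speeds; "tau": joint torques, N m; "eef_pos": TCP position; "tool_rot": TCP orientation; "force": force on the tool from outside, world axes, zero at the start; "torque": the same for the moment, N m; "width": finger opening in mm; "gripper_force": force on a finger pad.
Only numpy, scipy, OpenCV 4.12 (cv2) and the standard library are available. Lean on these libraries where they do the work, as an engineer would, in place of code of your own. Each camera call takes 0.05 s, during which the arm holds its last target. There are 200 camera calls.

## Working session

There is one attempt and no reset: what is moved stays moved. The work goes in short steps, Python scripts to look and compute and a shell command to move; the robot and the scene stay as the last step left them, time stands still between calls to the robot, and variables do not carry over. Pictures are saved under pics/ and viewed, at most 12 in all, crops included, and the job is handed in when it is done.

```bash
ls; mkdir -p pics; python3 - <<'E'
from cell import ctrl, eyes, workorder
import cv2
s=ctrl.read_state();print(s)
for n in("scene","side","wrist"):
    cv2.imwrite(f"pics/{n}0.png",eyes.get_image(n)); print(n,eyes.calibration(n))
E
```

```text
cell.py
nudge.py
pics
{'clock': 0.0, 'qpos': array([-1.22279083,  0.62935032,  0.03846642,  1.51837683, -0.0270279 ,
        0.9963314 , -0.01999969]), 'qd': array([ 0.00035709, -0.00030909,  0.0001368 , -0.00134842, -0.00041132,
       -0.00150584,  0.00045047]), 'tau': array([ 1.08665154e-03, -5.63397431e+01,  1.22664135e+00, -1.93442971e+01,
        1.10353640e-02,  1.06535133e-02,  1.37631875e-05]), 'eef_pos': array([261.08416077, 594.55923067, 230.38401572]), 'tool_rot': array([-3.13964543e+00,  1.73780880e-05,  2.72775230e+00]), 'force': array([-0.37446313,  0.41646038,  0.5560247 ]), 'torque': array([ 0.02369976, -0.05415818,  0.03397055]), 'gripper_force': 0.0, 'width': 85.41278913401322}
scene {'fx': 367.3317340742082, 'fy': 367.3317340742082, 'cx': 258.060241532703, 'cy': 198.63376201337914, 'rvec': array([ 1.99196322, -1.02716296,  0.536454  ]), 'tvec': array([-322.34524812,  363.90867864,  715.46659743])}
side {'fx': 371.5792951379191, 'fy': 371.5792951379191, 'cx': 251.00998196432107, 'cy': 186.1681018864512, 'rvec': array([ 1.56737597, -2.3107411 ,  0.61664355]), 'tvec': array([ 180.9692206 ,  510.10108469, 1037.0888878 ])}
wrist {'fx': 278.54064597960115, 'fy': 278.54064597960115, 'cx': 255.92371198217785, 'cy': 193.26900049192716, 'hand_eye': array([[ 3.76044868e-04, -9.48990231e-01, -3.15305248e-01,
         8.18245711e+01],
       [ 9.99999925e-01,  3.26160723e-04,  2.10974920e-04,
        -1.80282932e-01],
       [-9.73729508e-05, -3.15305303e-01,  9.48990283e-01,
        -1.41188219e+02],
       [ 0.00000000e+00,  0.00000000e+00,  0.00000000e+00,
         1.00000000e+00]])}
```

```bash
python3 - <<'E'
import cv2,numpy as np
a=[cv2.imread(f"pics/{n}0.png") for n in("scene","side")]
for n,i in zip(("scene","side"),a): cv2.imwrite(f"pics/{n}0b.png",cv2.resize(i,(800,600),interpolation=cv2.INTER_CUBIC))
E
```

```text
(no output)
```

View pics/scene0b.png

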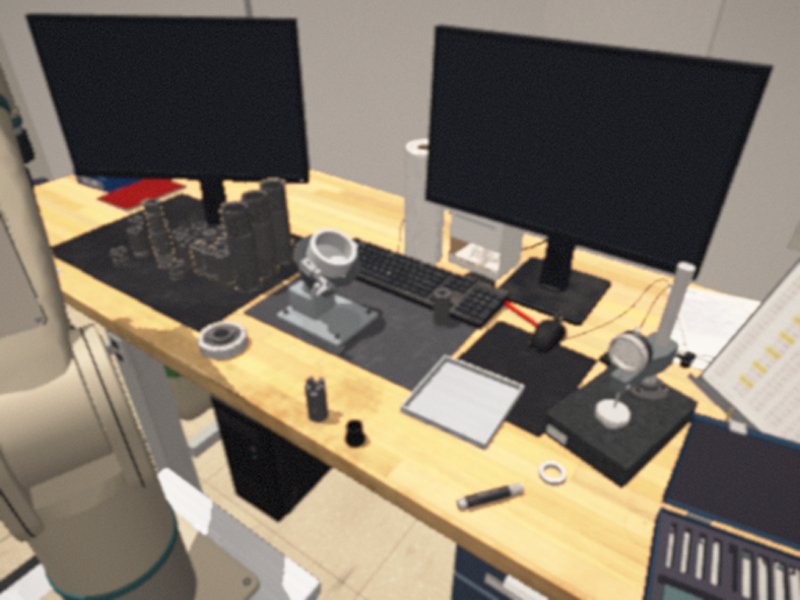

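View pics/side0b.png

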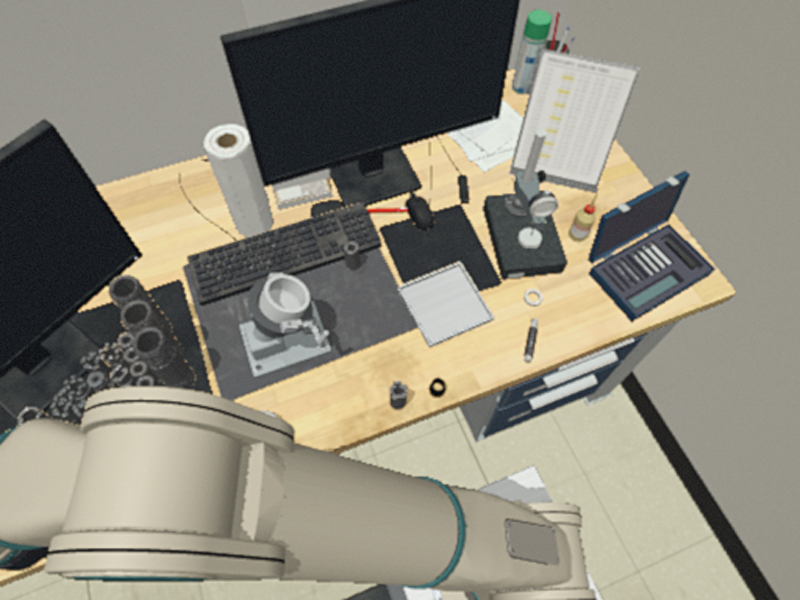

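The scene picture shows the cup mouth at about (333,249) of 800 px, the tray with corners (402,404), (443,357), (523,385) and (484,443), and the pawl pin near (322,285). In the side picture the cup mouth is at about (287,297), the pin near (322,338), and the tray corners are (400,290), (459,263), (493,307) and (433,343).

```bash
cat > h.py <<'E'
import numpy as np,cv2
from scipy.spatial.transform import Rotation as Ro
from cell import ctrl, eyes, workorder
def T_tool(s=None):
    s=s or ctrl.read_state(); return Ro.from_euler('xyz',s['tool_rot']).as_matrix(),np.array(s['eef_pos'])
def cam(n,pose=None):
    c=eyes.calibration(n)
    if n=='wrist':
        R,p=pose; H=c['hand_eye']; Rwc=R@H[:3,:3]; o=R@H[:3,3]+p
    else:
        Rwc=cv2.Rodrigues(c['rvec'])[0].T; o=-Rwc@c['tvec']
    return c,Rwc,o
def ray(n,uv,pose=None):
    c,R,o=cam(n,pose); d=R@np.array([(uv[0]-c['cx'])/c['fx'],(uv[1]-c['cy'])/c['fy'],1]); return o,d/np.linalg.norm(d)
def plane(n,uv,z,pose=None):
    o,d=ray(n,uv,pose); return o+d*(z-o[2])/d[2]
def proj(n,P,pose=None):
    c,R,o=cam(n,pose); q=(np.atleast_2d(P)-o)@R; return np.c_[c['fx']*q[:,0]/q[:,2]+c['cx'],c['fy']*q[:,1]/q[:,2]+c['cy']]
def tri(rays):
    A=sum(np.eye(3)-np.outer(d,d) for o,d in rays); b=sum((np.eye(3)-np.outer(d,d))@o for o,d in rays)
    x=np.linalg.solve(A,b); return x,[np.linalg.norm(np.cross(x-o,d)) for o,d in rays]
E
python3 - <<'E'
from h import *
k=.64
for nm,a,b in(("rim",(333,249),(287,297)),("pin",(322,285),(322,338))):
    print(nm,tri([ray('scene',np.array(a)*k),ray('side',np.array(b)*k)]))
for n,cs in(("scene",[(402,404),(443,357),(523,385),(484,443)]),("side",[(400,290),(459,263),(493,307),(433,343)])):
    P=np.array([plane(n,np.array(c)*k,14) for c in cs]);print(n,P.round(),P.mean(0).round())
for n in("scene","side"):print(n,cam(n)[2])
i=[cv2.imread("pics/scene0.png")[135:240,150:270],cv2.imread("pics/side0.png")[165:245,145:220]]
a=cv2.resize(i[0],(480,420),interpolation=3);b=cv2.resize(i[1],(300,320),interpolation=3)
o=np.zeros((420,780,3),np.uint8);o[:,:480]=a;o[:320,480:]=b;cv2.imwrite("pics/c.png",o)
E
```

```text
rim (array([580.82453181, 181.03426798, 177.71817555]), [np.float64(1.091141508706746), np.float64(1.0911415087064589)])
pin (array([493.27102498, 141.17419793, 152.83862892]), [np.float64(8.550314459541184), np.float64(8.550314459541056)])
scene [[ 458.  -68.   14.]
 [ 605.  -59.   14.]
 [ 622. -216.   14.]
 [ 463. -224.   14.]] [ 537. -142.   14.]
side [[ 600.  -64.   14.]
 [ 616. -218.   14.]
 [ 483. -240.   14.]
 [ 452.  -80.   14.]] [ 538. -151.   14.]
scene [-119.77367451 -475.46453237  712.61222468]
side [   5.88997367  200.9397616  1152.42997922]
```

View pics/c.png

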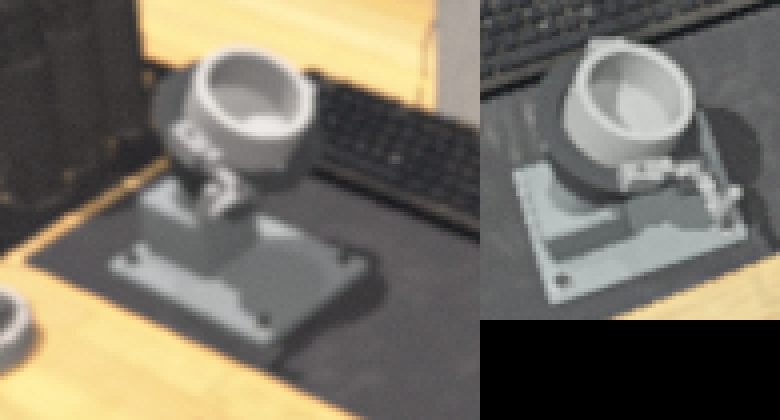

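The crop shows the cup mouth facing up and to the right, with its rim centre at full-image scene (213,158) and side (184,188). The pawl with its pin sits on the robot side. I'll move the wrist camera onto the tilted axis for a proper measurement.

```bash
cat >> h.py <<'E'
def rows(Rt,pt,N=None,start=None):
    R,p=start or T_tool(); rv=Ro.from_matrix(R.T@Rt).as_rotvec(); d=R.T@(np.array(pt)-p)
    N=N or int(np.ceil(max(np.linalg.norm(d)/45,np.linalg.norm(rv)/.14,1)))
    r=Ro.from_rotvec(rv/N).as_matrix(); M=sum(np.linalg.matrix_power(r,k) for k in range(N))
    print(N,'x',np.linalg.solve(M,d).round(1).tolist(),(rv/N).round(4).tolist())
    return Rt,np.array(pt)
def frame(z,yd):  # tool rot: tool z=-z, tool y ~ yd
    z=-z/np.linalg.norm(z); y=yd-z*(yd@z); y/=np.linalg.norm(y); return np.c_[np.cross(y,z),y,z]
E
python3 - <<'E'
from h import *
rim,e=tri([ray('scene',(213.25,158.25)),ray('side',(184.25,188.25))]);print(rim,e)
z=np.array([0,-np.sin(.48),np.cos(.48)]); R=frame(z,np.array([0,1.,0]))
print(R)
R0,p0=T_tool()
a=rows(R0,p0+[130,-120,110])
a=rows(R,rim+z*110,start=a)
E
```

```text
[581.18607543 178.53710063 183.23218   ] [np.float64(0.6157775807422037), np.float64(0.6157775807420355)]
[[-1.          0.         -0.        ]
 [ 0.          0.88699492  0.46177918]
 [ 0.          0.46177918 -0.88699492]]
5 x [-33.5, -11.6, -22.0] [0.0, 0.0, 0.0]
9 x [-29.8, -33.8, -0.9] [-0.0527, 0.011, -0.0451]
```

```bash
python3 nudge.py '[[-33.5,-11.6,-22,0,0,0,0],[-33.5,-11.6,-22,0,0,0,0],[-33.5,-11.6,-22,0,0,0,0],[-33.5,-11.6,-22,0,0,0,0],[-33.5,-11.6,-22,0,0,0,0]]' && python3 nudge.py '[[-29.8,-33.8,-0.9,-0.0527,0.011,-0.0451,0],[-29.8,-33.8,-0.9,-0.0527,0.011,-0.0451,0],[-29.8,-33.8,-0.9,-0.0527,0.011,-0.0451,0],[-29.8,-33.8,-0.9,-0.0527,0.011,-0.0451,0],[-29.8,-33.8,-0.9,-0.0527,0.011,-0.0451,0],[-29.8,-33.8,-0.9,-0.0527,0.011,-0.0451,0],[-29.8,-33.8,-0.9,-0.0527,0.011,-0.0451,0],[-29.8,-33.8,-0.9,-0.0527,0.011,-0.0451,0],[-29.8,-33.8,-0.9,-0.0527,0.011,-0.0451,0],[0,0,0,0,0,0,0],[0,0,0,0,0,0,0]]'
cat > shot.py <<'E'
import sys,pickle
from h import *
n=sys.argv[1]; s=ctrl.read_state(); im=eyes.get_image('wrist'); print(s['eef_pos'],s['tool_rot'],s['qpos'].round(2))
pickle.dump(T_tool(s),open(f'pics/{n}.pkl','wb')); cv2.imwrite(f'pics/{n}_raw.png',im); cv2.imwrite(f'pics/{n}.png',cv2.resize(im,(800,600),interpolation=3))
E
python3 shot.py w1
```

```text
clock: 0.65
eef_pos: [392.2, 473.4, 342.0]
tool_rot: [-3.141, -0.0, 2.728]
force: [1.0, 0.5, -0.5]
width: 12.3
gripper_force: 0.0
clock: 1.75
eef_pos: [582.0, 125.9, 279.3]
tool_rot: [2.661, -0.003, 3.137]
force: [-0.2, 0.7, 0.7]
width: -0.1
gripper_force: 0.0
[581.98980287 125.92330196 279.29680078] [ 2.66065338e+00 -2.50545288e-03  3.13727943e+00] [ 0.1   0.52 -0.13  1.7  -0.51  0.98  1.85]
```

View pics/w1.png

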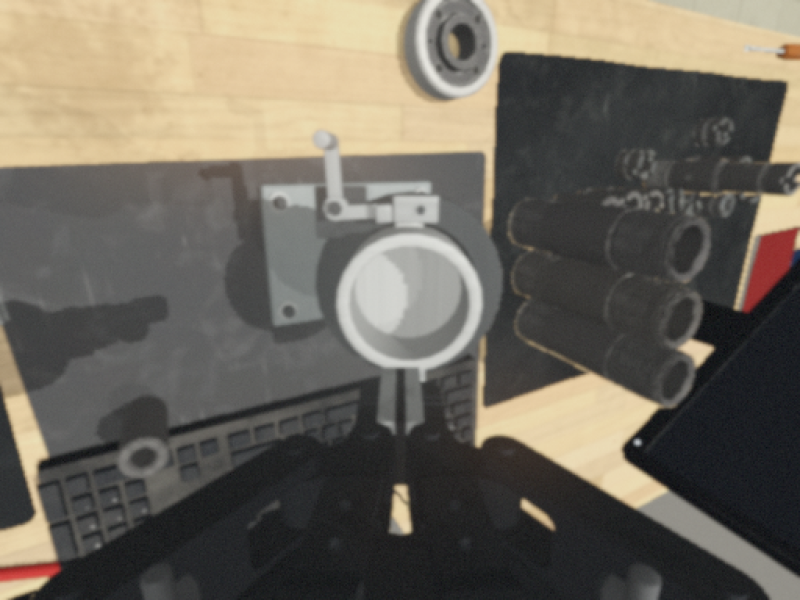

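The wrist picture (800 px) shows the cup rim centre near (410,300), pawl pin top at (325,139), hinge boss at (335,209) and near hook top at (416,209). The pawl is engaged. Next I fit the ellipse and the frame.

```bash
cat > fr.py <<'E'
from h import *
import pickle
pose=pickle.load(open('pics/w1.pkl','rb')); im=cv2.imread('pics/w1_raw.png'); g=cv2.cvtColor(im,6)
k=.64
# outer rim edge: strongest radial drop along rays from the centre guess
c0=np.array([410,300])*k; pts=[]
gb=cv2.GaussianBlur(g,(0,0),1).astype(np.float32)
for t in np.arange(0,360,4):
    if 55<t<125 : continue   # fingers below (image y down)
    if 245<t<295: continue   # hook
    r=np.arange(38,54,.25); u=np.array([np.cos(np.radians(t)),np.sin(np.radians(t))])
    q=c0+r[:,None]*u; v=cv2.remap(gb,q[:,:1].astype(np.float32),q[:,1:].astype(np.float32),1).ravel()
    j=np.argmin(np.gradient(v)); pts.append(q[j])
pts=np.float32(pts)
for _ in range(3):
    e=cv2.fitEllipse(pts); (cx,cy),(a,b),th=e; th=np.radians(th)
    d=(pts-[cx,cy])@np.array([[np.cos(th),-np.sin(th)],[np.sin(th),np.cos(th)]]); rr=np.hypot(d[:,0]/a*2,d[:,1]/b*2); pts=pts[abs(rr-1)<.03] if (abs(rr-1)<.03).sum()>20 else pts
print('ellipse',e,len(pts))
zr=150+38*np.cos(.48); cen=[plane('wrist',(cx,cy),zr,pose)]
print('rim wrist',cen[0],'tri',tri([ray('wrist',(cx,cy),pose),ray('scene',(213.25,158.25)),ray('side',(184.25,188.25))]))
piv=plane('wrist',np.array([335,209])*k,150-48*np.sin(.48)+9.5*np.cos(.48),pose)
hk=plane('wrist',np.array([416,209])*k,150+16.5*np.cos(.48),pose)
def fr(O,psi): # lean dir L=(cos,sin)
    L=np.array([np.cos(psi),np.sin(psi),0]);Z=np.array([0,0,1.]);c,s=np.cos(.48),np.sin(.48)
    x=-c*L+s*Z; z=s*L+c*Z; return np.c_[x,np.cross(z,x),z]
from scipy.optimize import least_squares
def f(v,full=0):
    S=fr(None,v[2]); O=np.array([v[0],v[1],150])
    return np.r_[(O+S@[0,0,38]-cen[0])[:2]*2,(O+S@[-48,56,9.5]-piv)[:2],(O+S@[0,56,16.5]-hk)[:2]]
sol=least_squares(f,[cen[0][0],cen[0][1]+17,-1.5]); print(sol.x,f(sol.x).round(1))
O=np.array([sol.x[0],sol.x[1],150]); S=fr(None,sol.x[2])
pin=plane('wrist',np.array([325,139])*k,150+S[2]@[-50,96,40.5],pose); ps=S.T@(pin-O); print('pin socket',ps, 'q',np.arctan2(-48-ps[0],ps[1]-56))
P=[[0,0,38],[-48,56,9.5],[0,56,16.5],[-48,96,40.5],[0,-56,16.5]]
for n in('scene','side'): print(n,proj(n,O+np.array(P)@S.T).round(1).tolist())
print('wrist800',(proj('wrist',O+np.array(P)@S.T,pose)/k).round(0).tolist())
np.savez('sock.npz',O=O,S=S)
E
python3 fr.py
```

```text
ellipse ((261.6455078125, 192.89556884765625), (88.88775634765625, 93.42826843261719), 81.7161865234375) 57
rim wrist [583.41703405 181.37235321 183.70580707] tri (array([582.14368021, 179.57142153, 183.3556809 ]), [np.float64(2.030351488298526), np.float64(1.1917493833015986), np.float64(1.3566450969805657)])
[585.51081373 199.26485339  -1.61703439] [ 2.6  0.7 -3.6  1.1 -1.5 -2.6]
pin socket [-49.67725544  92.23900805  40.33197568] q 0.04625014418302125
scene [[213.4, 157.2], [208.4, 182.2], [197.9, 169.3], [201.2, 181.7], [224.0, 154.8]]
side [[182.8, 187.8], [199.1, 207.9], [185.1, 207.5], [206.4, 213.9], [176.3, 176.8]]
wrist800 [[409.0, 303.0], [336.0, 203.0], [412.0, 207.0], [328.0, 132.0], [405.0, 371.0]]
```

```bash
cat >> h.py <<'E'
try: _z=np.load('sock.npz'); O,S=_z['O'],_z['S']
except Exception: pass
def soc(x,y,z,th=0.):  # tool pose: socket point, tool y turned th from socket x, tool z = -socket z
    return frame(S[:,2],S@[np.cos(th),np.sin(th),0]),O+S@[x,y,z]
def where():
    R,p=T_tool(); print('tcp in socket',(S.T@(p-O)).round(1)); return R,p
E
python3 - <<'E'
from h import *
where()
a=rows(*soc(-18,94,70))
a=rows(*soc(-18,94,18),start=a)
E
```

```text
tcp in socket [ -2.9   0.9 148.5]
3 x [30.8, -4.2, 26.6] [0.0006, -0.0074, 0.0133]
2 x [-0.0, 0.0, 26.0] [0.0, 0.0, 0.0]
```

```bash
python3 nudge.py '[[30.8,-4.2,26.6,0,-0.0074,0.0133,0],[30.8,-4.2,26.6,0,-0.0074,0.0133,0],[30.8,-4.2,26.6,0,-0.0074,0.0133,0],[0,0,26,0,0,0,0],[0,0,26,0,0,0,0],[0,0,0,0,0,0,0],[0,0,0,0,0,0,0]]'
python3 shot.py w2; python3 - <<'E'
from h import *
import pickle
where(); pose=pickle.load(open('pics/w2.pkl','rb'))
print((proj('wrist',O+np.array([[-48,95,40.5],[-48,95,10],[-48,56,9.5]])@S.T,pose)/.64).round())
a=rows(*soc(-29,94,18,0));a=rows(*soc(-51.5,95,18,.3),N=4,start=a);a=rows(*soc(-70.5,77,18,.6),N=4,start=a)
E
```

```text
clock: 2.5
eef_pos: [490.5, 180.7, 159.0]
tool_rot: [2.66, 0.002, 3.099]
force: [0.3, 0.5, 0.5]
width: 0.2
gripper_force: 0.0
[490.46938698 180.67892044 159.00321432] [2.65993569e+00 2.18502159e-03 3.09881422e+00] [ 0.08  0.58 -0.26  2.07 -0.71  0.52  2.03]
tcp in socket [-16.6  93.2  19.2]
[[302. 424.]
 [319. 378.]
 [324. 462.]]
1 x [0.8, -12.4, 1.2] [0.0013, 0.0022, 0.0036]
4 x [0.9, -5.6, 0.0] [-0.0, 0.0, -0.075]
4 x [-2.2, -6.2, -0.0] [0.0, 0.0, -0.075]
```

View pics/w2.png

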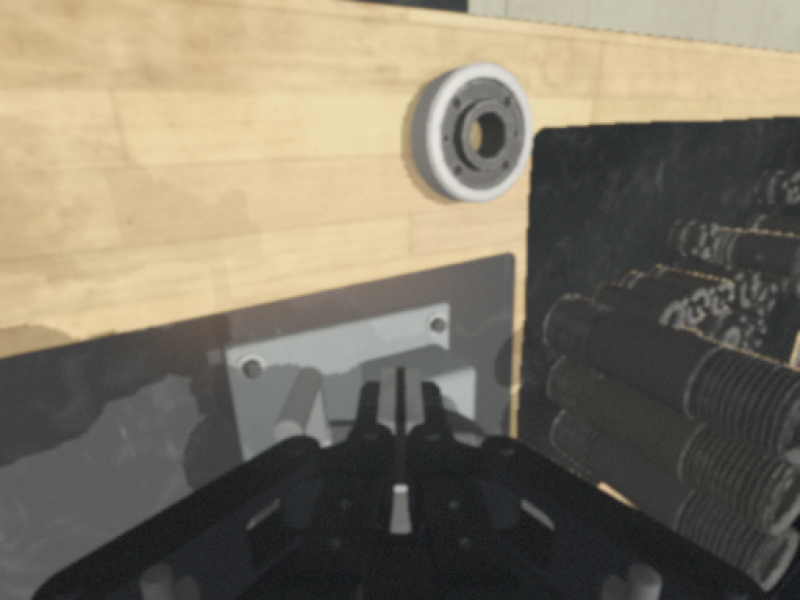

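The pin leans at (288,430)–(312,375), left of the closed fingers at about (365–440,370). The fingers are clear of it on the right side, so I push along the arc.

```bash
python3 nudge.py '[[0.8,-12.4,1.2,0,0.002,0.004,0],[0.9,-5.6,0,0,0,-0.075,0],[0.9,-5.6,0,0,0,-0.075,0],[0.9,-5.6,0,0,0,-0.075,0],[0.9,-5.6,0,0,0,-0.075,0],[-2.2,-6.2,0,0,0,-0.075,0],[-2.2,-6.2,0,0,0,-0.075,0],[-2.2,-6.2,0,0,0,-0.075,0],[-2.2,-6.2,0,0,0,-0.075,0],[0,0,0,0,0,0,0]]'
python3 - <<'E'
from h import *
where()
a=rows(*soc(-58,84,18,.6)); a=rows(*soc(-50,80,75,.4),start=a);a=rows(*soc(0,0,148,0),start=a)
E
```

```text
clock: 3.55
eef_pos: [505.8, 129.2, 132.0]
tool_rot: [2.735, 0.264, -2.647]
force: [0.2, -0.8, 0.5]
width: 0.0
gripper_force: 0.0
tcp in socket [-73.6  76.3  18. ]
1 x [-2.4, 17.2, 0.0] [-0.0006, 0.0017, -0.0043]
2 x [-3.8, 2.4, -28.5] [-0.0, -0.0, 0.1]
3 x [-30.3, 9.1, -24.3] [0.0, -0.0, 0.1333]
```

```bash
python3 nudge.py '[[-2.4,17.2,0,0,0,0,0],[-3.8,2.4,-28.5,0,0,0.1,0],[-3.8,2.4,-28.5,0,0,0.1,0],[-30.3,9.1,-24.3,0,0,0.133,40],[-30.3,9.1,-24.3,0,0,0.133,40],[-30.3,9.1,-24.3,0,0,0.133,40],[0,0,0,0,0,0,40],[0,0,0,0,0,0,40]]'
python3 shot.py w3
```

```text
clock: 4.35
eef_pos: [580.3, 134.1, 281.7]
tool_rot: [2.66, -0.001, 3.097]
force: [-1.9, -0.3, -0.4]
width: 40.1
gripper_force: 0.0
[580.33448859 134.09654155 281.70650221] [ 2.66002028e+00 -8.48114707e-04  3.09679600e+00] [ 0.09  0.51 -0.13  1.72 -0.52  0.95  1.81]
```

View pics/w3.png

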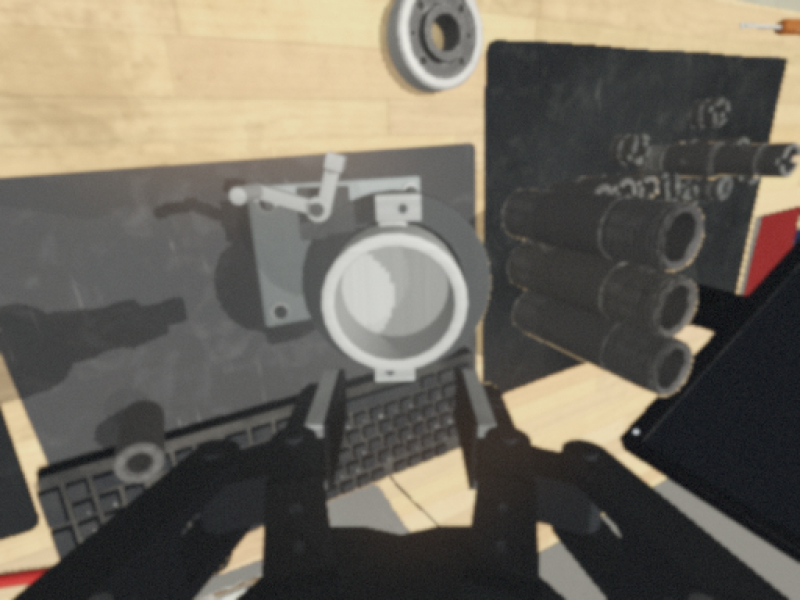

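The pawl now lies far back with its pin at (238,195) and hinge at (317,208), about 1.35 rad. The hooks are at (399,208) and (395,374) and the rim centre is near (395,301). I refine the frame from this view.

```bash
sed -i "s/w1/w3/g; s/\[410,300\]/[395,300]/; s/\[335,209\]/[317,208]/; s/\[416,209\]/[399,208]/; s/245<t<295/240<t<300/" fr.py
sed -i "s/^def fr(/fh=plane('wrist',np.array([395,374])*k,150+16.5*np.cos(.48),pose)\ndef fr(/; s/(O+S@\[0,56,16.5\]-hk)\[:2\]\]/(O+S@[0,56,16.5]-hk)[:2],(O+S@[0,-56,16.5]-fh)[:2]]/; s/\[325,139\]/[238,195]/; s/\[-50,96,40.5\]/[-87,65,40.5]/" fr.py
python3 fr.py; python3 - <<'E'
from h import *
where()
# grasp: pinch at angle th=-0.4 at wall radius 41; grasp pt 12 below rim => TCP z=38-12-19=7
th=-.4
for z in (60,7):
    a=rows(*soc(41*np.cos(th),41*np.sin(th),z,th),start=None if z==60 else a)
E
```

```text
ellipse ((252.32363891601562, 192.25514221191406), (90.52726745605469, 93.43546295166016), 84.31365203857422) 52
rim wrist [582.51279315 180.822212   183.70580707] tri (array([581.76290501, 179.37906879, 183.37731873]), [np.float64(1.5592215735139185), np.float64(0.983274092898989), np.float64(1.1183437150138846)])
[585.30934437 198.55913438  -1.62622135] [ 3.6  0.4 -2.5  1.7 -1.8 -2.3 -3.  -0.2]
pin socket [-87.15757358  63.2454164   40.58203451] q 1.387833317262256
scene [[213.5, 157.3], [208.3, 182.3], [197.9, 169.4], [201.0, 181.8], [224.2, 154.9]]
side [[183.1, 187.8], [199.2, 208.0], [185.2, 207.5], [206.4, 214.1], [176.7, 176.7]]
wrist800 [[395.0, 303.0], [319.0, 204.0], [396.0, 205.0], [305.0, 132.0], [395.0, 370.0]]
tcp in socket [  2.7   2.4 146. ]
3 x [-4.7, 12.4, 28.6] [-0.0, -0.0026, 0.1359]
2 x [0.0, -0.0, 26.5] [0.0, 0.0, 0.0]
```

```bash
python3 nudge.py '[[-4.7,12.4,28.6,0,-0.0026,0.136,40],[-4.7,12.4,28.6,0,-0.0026,0.136,40],[-4.7,12.4,28.6,0,-0.0026,0.136,40],[0,0,26.5,0,0,0,40],[0,0,26.5,0,0,0,40],[0,0,0,0,0,0,40],[0,0,0,0,0,0,40]]'
python3 shot.py w4;python3 -c "
from h import *
where(); a=rows(*soc(41*np.cos(-.4),41*np.sin(-.4),7,-.4))"
```

```text
clock: 5.1
eef_pos: [603.7, 226.2, 173.4]
tool_rot: [2.696, -0.182, 2.725]
force: [-0.3, -0.9, 0.9]
width: 40.3
gripper_force: 0.0
[603.71302784 226.18390869 173.39295564] [ 2.69553414 -0.1817945   2.72497326] [-0.1   0.67 -0.09  1.76 -0.66  0.72  1.45]
tcp in socket [ 36.2 -18.1   8.7]
1 x [2.6, 0.6, 1.6] [0.0004, 0.0027, -0.0025]
```

View pics/w4.png

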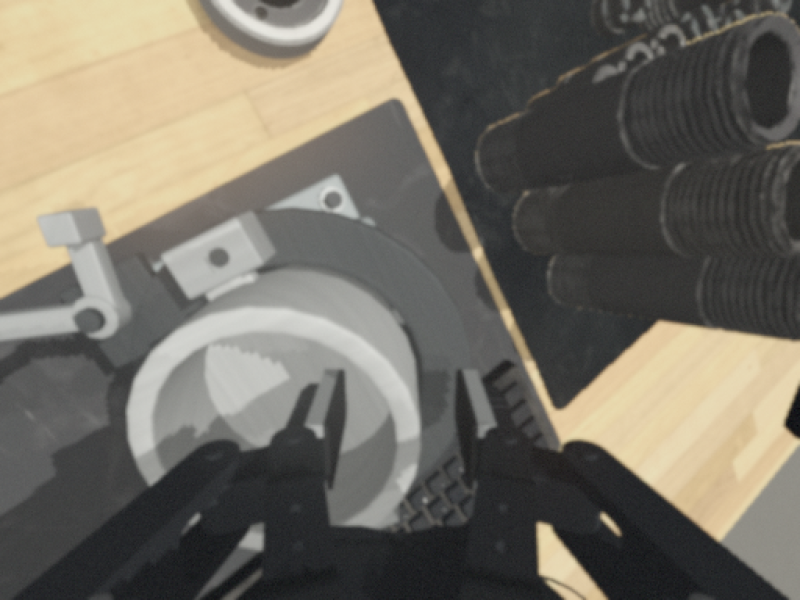

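One finger is inside the cup and the other outside. The wall at about (408,430) lies midway between the tips at (325,400) and (475,400), so I close.

```bash
python3 nudge.py '[[2.6,0.6,0.5,0,0,0,30],[0,0,0,0,0,0,20],[0,0,0,0,0,0,12],[0,0,0,0,0,0,0],[0,0,0,0,0,0,0],[0,0,0,0,0,0,0],[0,0,0,0,0,0,0]]'
python3 -c "
from h import *
R,p=where(); print(ctrl.read_state()['torque'], R.T@ctrl.read_state()['force'])
g=S.T@(p-O);th=np.arctan2(g[1],g[0]);print(th,np.hypot(g[0],g[1]))
# rotate about socket axis by 0.7
Rz=lambda a: Ro.from_rotvec(S[:,2]*a).as_matrix()
rows(Rz(.7)@R, O+Rz(.7)@(p-O),N=10)
"
```

```text
clock: 5.85
eef_pos: [604.2, 227.4, 175.1]
tool_rot: [2.694, -0.177, 2.724]
force: [-0.3, -3.7, 5.9]
width: 8.1
gripper_force: 53.5
tcp in socket [ 38.1 -17.3   8.5]
[-0.67416436  0.09056333  0.33609686] [-0.19182177 -0.4905739  -6.97685121]
-0.42559452959817734 41.826121647544305
10 x [2.9, -0.0, -0.0] [-0.0003, 0.0001, -0.07]
```

```bash
python3 nudge.py '[[2.9,0,0,0,0,-0.07,0],[2.9,0,0,0,0,-0.07,0],[2.9,0,0,0,0,-0.07,0],[2.9,0,0,0,0,-0.07,0]]'; python3 nudge.py '[[2.9,0,0,0,0,-0.07,0],[2.9,0,0,0,0,-0.07,0],[2.9,0,0,0,0,-0.07,0],[2.9,0,0,0,0,-0.07,0],[2.9,0,0,0,0,-0.07,0],[2.9,0,0,0,0,-0.07,0],[0,0,0,0,0,0,0]]'
python3 -c "
from h import *
R,p=where(); print(ctrl.read_state()['torque'], R.T@ctrl.read_state()['force'],R.T@S[:,2])"
```

```text
clock: 6.25
eef_pos: [595.3, 230.7, 177.0]
tool_rot: [2.664, -0.048, 2.974]
force: [1.9, -2.2, 3.5]
width: 7.5
gripper_force: 68.2
clock: 6.95
eef_pos: [578.1, 230.6, 176.6]
tool_rot: [2.682, 0.144, -2.935]
force: [1.9, -5.0, 6.8]
width: 7.5
gripper_force: 66.0
tcp in socket [40.3  9.   9. ]
[-0.51383389 -0.43263027 -0.23893318] [-1.82841419 -1.82554046 -8.2558258 ] [-0.00873521 -0.00293623 -0.99995754]
```

```bash
python3 nudge.py '[[0,0,-3,0,0,0,0],[0,0,-3,0,0,0,0],[0,0,-3,0,0,0,0]]'; python3 nudge.py '[[0,0,-4,0,0,0,0],[0,0,-5,0,0,0,0],[0,0,-5,0,0,0,0],[0,0,-5,0,0,0,0]]'
python3 shot.py w5; python3 -c "
from h import *
R,p=where();print(R.T@ctrl.read_state()['force'])"
```

```text
clock: 7.25
eef_pos: [574.7, 227.4, 182.3]
tool_rot: [2.682, 0.137, -2.932]
force: [4.3, 2.9, -11.6]
width: 7.7
gripper_force: 62.8
clock: 7.65
eef_pos: [572.6, 219.3, 200.2]
tool_rot: [2.68, 0.135, -2.93]
force: [-0.0, -0.3, -2.8]
width: 7.6
gripper_force: 64.7
[572.62474462 219.34057798 200.15203318] [ 2.6798078   0.13529875 -2.93032774] [ 0.03  0.61 -0.28  1.82 -0.5   0.67  2.01]
tcp in socket [41.1 13.1 36.1]
[ 0.33056298 -0.70112691  1.99761603]
```

View pics/w5.png

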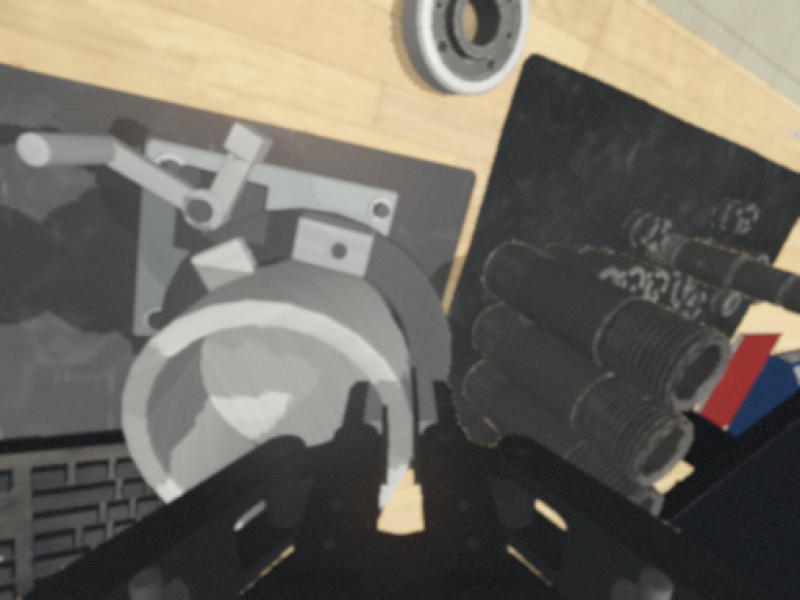

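The cup has risen, and its ear at (225,262) is well clear of the hook at (335,245). The pull continues along the axis.

```bash
python3 nudge.py '[[0,0,-8,0,0,0,0],[0,0,-12,0,0,0,0],[0,0,-15,0,0,0,0],[0,0,-20,0,0,0,0],[0,0,-25,0,0,0,0],[0,0,-15,0,0,0,0],[0,0,0,0,0,0,0]]'
python3 - <<'E'
from h import *
R,p=where(); cl=R.T@(O-p); print('axis in tool',R.T@S[:,2],cl)
z=np.array([0,0,1.]); a=np.radians(80); Rt=frame(z,np.array([np.cos(a),np.sin(a),0]))
c=np.array([537,-146,0.]); off=Rt@np.array([0,-41,0]); print(Rt)
t=c-off
st=rows(Rt,[t[0],t[1],230]); st=rows(Rt,[t[0],t[1],90],start=st)
E
```

```text
clock: 8.4
eef_pos: [573.1, 173.9, 287.2]
tool_rot: [2.682, 0.143, -2.934]
force: [0.6, -0.3, -1.7]
width: 7.4
gripper_force: 64.6
tcp in socket [ 40.9  10.8 133.4]
axis in tool [-0.00745611 -0.0030251  -0.99996763] [  2.68275767 -41.89625024 133.4817256 ]
[[-0.98480775  0.17364818 -0.        ]
 [ 0.17364818  0.98480775 -0.        ]
 [ 0.          0.         -1.        ]]
7 x [6.8, -41.0, -3.1] [0.0686, 0.0073, 0.0583]
4 x [0.0, 0.0, 35.0] [0.0, 0.0, 0.0]
```

```bash
python3 - <<'E'
from h import *
z=np.array([0,0,1.]); a=np.radians(80); Rt=frame(z,np.array([np.cos(a),np.sin(a),0]))
t=np.array([537,-146,0.])+Rt@np.array([0,41,0]);st=rows(Rt,[t[0],t[1],230],N=11)
E
```

```text
11 x [4.1, -26.1, -1.6] [0.0436, 0.0047, 0.0371]
```

```bash
python3 nudge.py '[[4.1,-26.1,-1.6,0.0436,0.0047,0.0371,0],[4.1,-26.1,-1.6,0.0436,0.0047,0.0371,0],[4.1,-26.1,-1.6,0.0436,0.0047,0.0371,0],[4.1,-26.1,-1.6,0.0436,0.0047,0.0371,0],[4.1,-26.1,-1.6,0.0436,0.0047,0.0371,0],[4.1,-26.1,-1.6,0.0436,0.0047,0.0371,0],[4.1,-26.1,-1.6,0.0436,0.0047,0.0371,0],[4.1,-26.1,-1.6,0.0436,0.0047,0.0371,0],[4.1,-26.1,-1.6,0.0436,0.0047,0.0371,0],[4.1,-26.1,-1.6,0.0436,0.0047,0.0371,0],[4.1,-26.1,-1.6,0.0436,0.0047,0.0371,0],[0,0,0,0,0,0,0]]'
python3 - <<'E'
from h import *
z=np.array([0,0,1.]); a=np.radians(80); Rt=frame(z,np.array([np.cos(a),np.sin(a),0]))
t=np.array([537,-146,0.])+Rt@np.array([0,41,0])
st=rows(Rt,[t[0],t[1],100],N=5); print(ctrl.read_state()['qpos'].round(2))
o=[cv2.resize(eyes.get_image(n)[y:y+160,x:x+160],(400,400),interpolation=3) for n,x,y in(('scene',220,130),('side',220,110))]
cv2.imwrite('pics/d.png',np.hstack(o))
E
```

```text
clock: 9.6
eef_pos: [541.1, -105.6, 226.6]
tool_rot: [-3.14, -0.007, 2.966]
force: [-0.7, 0.6, -2.0]
width: 7.9
gripper_force: 64.5
5 x [-0.7, 0.1, 25.3] [-0.0004, -0.0014, -0.0002]
[ 0.04  0.5   0.15  1.8  -0.09  0.86  1.63]
```

View pics/d.png

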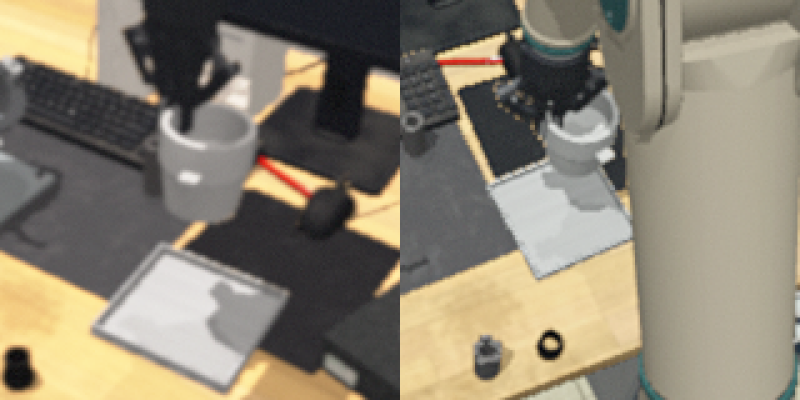

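The cup hangs upright (scene crop centre (207,160)) above and behind the tray, whose centre is at (190,318). I lower it to just above the floor, then feel for contact.

```bash
python3 nudge.py '[[-0.7,0,25.3,0,-0.0014,0,0],[-0.7,0,25.3,0,-0.0014,0,0],[-0.7,0,25.3,0,-0.0014,0,0],[-0.7,0,25.3,0,-0.0014,0,0],[-0.7,0,25.3,0,-0.0014,0,0],[0,0,16,0,0,0,0],[0,0,10,0,0,0,0],[0,0,4,0,0,0,0],[0,0,0,0,0,0,0]]'
python3 nudge.py '[[0,0,2,0,0,0,0],[0,0,0,0,0,0,0]]'; python3 nudge.py '[[0,0,2,0,0,0,0],[0,0,0,0,0,0,0]]'
python3 - <<'E'
from h import *
o=[cv2.resize(eyes.get_image(n)[y:y+160,x:x+160],(400,400),interpolation=3) for n,x,y in(('scene',220,160),('side',220,110))]
cv2.imwrite('pics/e.png',np.hstack(o))
E
```

```text
clock: 10.6
eef_pos: [545.8, -103.6, 70.4]
tool_rot: [3.141, 0.001, 2.97]
force: [-0.9, 0.5, -1.8]
width: 7.6
gripper_force: 64.6
clock: 10.8
eef_pos: [546.1, -104.2, 69.2]
tool_rot: [3.141, 0.003, 2.969]
force: [0.7, 0.2, -3.6]
width: 7.8
gripper_force: 64.5
clock: 11.0
eef_pos: [545.6, -104.2, 66.7]
tool_rot: [3.141, 0.002, 2.969]
force: [0.1, -0.3, -2.5]
width: 7.5
gripper_force: 64.5
```

View pics/e.png

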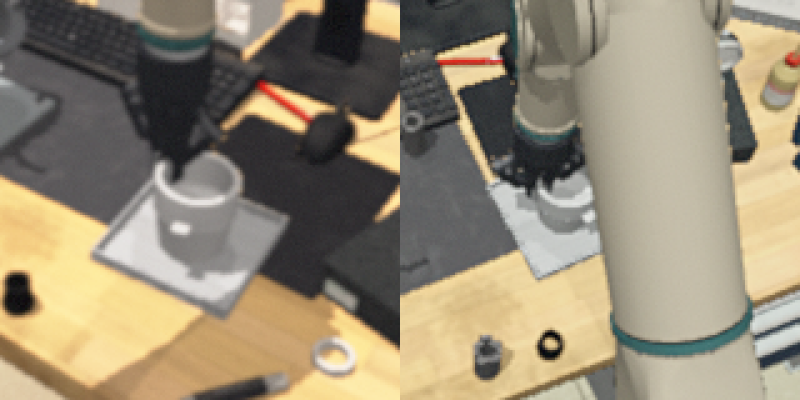

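The cup is well inside the tray. In the scene crop its base is at about (193,250), and the tray spans 92–288. I keep lowering until contact.

```bash
for i in 1 2 ; do python3 nudge.py '[[0,0,1.2,0,0,0,0],[0,0,0,0,0,0,0]]'|grep -E "eef|force:"; done
```

```text
eef_pos: [545.7, -103.9, 65.8]
force: [-0.2, 0.6, 2.8]
gripper_force: 65.3
eef_pos: [545.7, -103.6, 65.5]
force: [-3.6, 2.7, 11.6]
gripper_force: 66.6
```

Contact at 12 N. I release, then lift straight up.

```bash
python3 nudge.py '[[0,0,-0.5,0,0,0,0],[0,0,0,0,0,0,14],[0,0,0,0,0,0,20],[0,0,0,0,0,0,28],[0,0,0,0,0,0,28],[0,0,-5,0,0,0,28],[0,0,-15,0,0,0,28],[0,0,-25,0,0,0,28],[0,0,-30,0,0,0,28],[0,0,-40,0,0,0,28],[0,0,-40,0,0,0,28],[0,0,0,0,0,0,28]]'
python3 - <<'E'
from h import *
o=[cv2.resize(eyes.get_image(n)[y:y+h,x:x+w],(400,400),interpolation=3) for n,x,y,w,h in(('scene',130,130,240,240),('wrist',70,0,384,384))]
cv2.imwrite('pics/f.png',np.hstack(o))
E
```

```text
clock: 12.7
eef_pos: [548.9, -105.1, 225.3]
tool_rot: [3.141, 0.013, 2.969]
force: [0.1, 0.1, -0.1]
width: 27.8
gripper_force: 0.0
```

View pics/f.png

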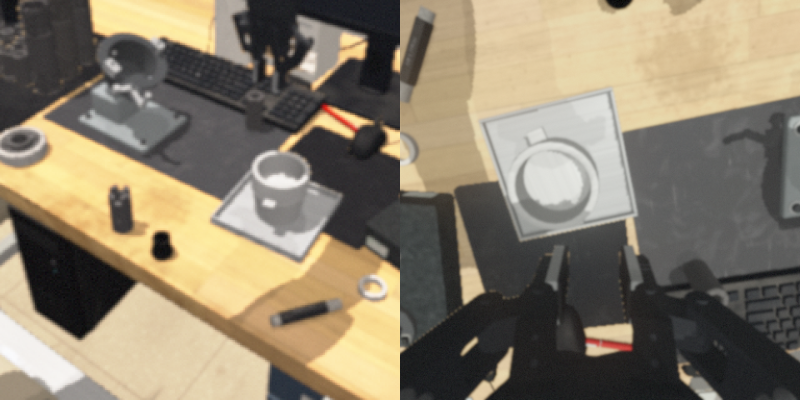

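The cup stands upright in the tray (scene crop (281,190), wrist crop (555,182)). The holder is empty, the bystanders are where they were, and the gripper is clear.

```bash
python3 -c "
from cell import ctrl, eyes, workorder
print(workorder.finish_job())"
```

```text
the job is handed in; nothing more can be done
None
```

The pawl is flipped fully back (about 1.39 rad), and the liner cup was twisted free, drawn out along its tilted axis and stood upright in the tray; the loose parts look undisturbed, and the job was handed in at about 13 s with no verdict returned.

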